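# Press the push nut onto the reading stand's pivot pin

## Robot

A 6-joint arm with a two-finger parallel gripper is mounted at the origin on the work surface. World frame = base frame: x ahead of the robot, y to its left, z up, the work surface at z = 0. Lengths are in m, angles in rad, forces in N, time in s.
With the tool pointing down it reaches from about 0.275 to 0.825 m from the base axis. Payload 4.9 kg.
Tool frame: the origin (TCP) lies at the centre of the arm's flange, where the gripper is bolted on; the fingertips stand 173 mm ahead of it and the grasp point (between the pads) lies 155 mm ahead of it (grasp_offset is the distance from the TCP to the grasp point, in m); z points along the fingers, y is the line along which they close (so a half turn about z gives the same grasp; the last joint's range is limited). The gripper opens to 85 mm and grips with 20 to 120 N. Pads are 22 mm wide; open, the fingers measure 114 mm over their backs; the gripper's body (76 mm by 85 mm) begins 54 mm behind the grasp point. The pads swing forward as they close: fully open they stand 13 mm farther back than shut.
Start: joints at [-1.433, 0.326, -0.193, 1.052, 0, 1.437], TCP at [0.148, -0.53, 0.405] pointing down, gripper open.
Joint ranges: [-2.65, 2.65], [-0.97, 1.79], [-1.3, 1.35], [-1.93, 2.1], [-1.47, 1.37], [-3.14, 3.14]. Speed limits (rad/s): [2.57, 2.57, 3.14, 3.14, 3.14, 3.14].

## Interface

Orientations are given as a 3x3 rotation matrix whose columns are the frame's x, y, z axes.
In Python, from rig import move_pose, line_to, move_j, move_gripper, dwell, inverse_kinematics, read_camera, get_calibration, MotionError, close_job, get_t, get_joint_pos, get_joint_velocities, get_effort, get_eef_pos, get_ee_rot, get_contact_force, get_wrist_torque, get_finger_gap, get_grasp_force, grasp_offset gives the robot as it stands. Calls block until the motion is done:
- move_pose(position, orientation): joint-space move of the TCP to a pose.
- line_to(position, rotation=None, speed=0.15): straight line of the TCP; rotation=None keeps the orientation; speed is the mean speed in m/s.
- move_j(angles): joint-space move.
- move_gripper(opening, newtons=None): opening from 0.0 (shut) to 1.0 (fully open); newtons is the grip in N (None keeps the last); returns when the fingers have stopped.
- dwell(seconds).
- inverse_kinematics(position, orientation): joint angles nearest the present ones, or None.
- read_camera(name): name is "side" or "top"; returns the picture (420x560x3 uint8, red, green, blue); there is no depth.
- get_calibration(name): a dict with "fovy" (degrees; the focal length in pixels is half the picture's height over the tangent of half this angle, whatever the lens; pixels are square), "cx", "cy" (the principal point, pixels), "k1" (the pictures are not rectified: a ray, as slopes to the right and down, at radius r is drawn at 1 + k1 r^2 times it, then the intrinsics apply), "R" (3x3) and "t" (3): a world point X has camera coordinates R X + t. Camera axes: x right, y down, z forward; pixel columns grow to the right and rows downward; lengths in m; the calibration is good to about 2 mm. A picture is of the moment at which its call begins. get_calibration takes no time and is no camera call.
A pose or a line that the arm cannot do raises MotionError and nothing moves.
- close_job(): hands the job in; it is judged then, once.
Readings, each from a call of its own:
- get_t(): time.
- get_joint_pos(): joint angles.
- get_joint_velocities(): joint speeds.
- get_effort(): joint torques, N m.
- get_eef_pos(): TCP position.
- get_ee_rot(): TCP orientation.
- get_contact_force(): force on the tool from outside, world axes, zero at the start.
- get_wrist_torque(): the same for the moment, N m.
- get_finger_gap(): opening from 0.0 (shut) to 1.0 (fully open).
- get_grasp_force(): force on a finger pad.
Only numpy, scipy, OpenCV 4.12 (cv2) and the standard library are available. Lean on these libraries where they do the work, as an engineer would, in place of code of your own. Each camera call takes 0.05 s, during which the arm holds its last target. There are 200 camera calls.

## Task

The back leg of the folded reading stand is held on its upright pivot pin by a toothed push nut, which now lies on the round coaster. Pick up the nut, start it flange down on the pin and press it straight down until it bites and has squeezed the spring washer under it flat, feeling for the firm stop and not forcing it past that; then let go. Leave the pill organizer, tumbler, keychain pillbox and hair clip where they are.

Things in the scene. Friction and masses are not known exactly. Their poses are not given: they have to be found in the camera images.
- nut: dark steel toothed push nut, flange down on the coaster, 30 g: flange 34 mm wide, 3 mm thick; on it a round collar 24 mm wide up to 18 mm above the underside (grip the collar); open right through. From below: mouth 13 mm wide, 3 mm deep, then teeth 3 to 7 mm above the underside with a 9 mm bore that grips the pin, above them a 15 mm bore. Origin: centre of the underside; z up the bore
- stand: aluminium reading stand lying folded, fixed: plate 200 x 130 mm, upper face 10 mm above the table top, a ledge 22 mm high along its -x edge. Origin: under the plate's centre at table height; x along the 200 mm. Its pivot pin stands upright at x 30, y 15 mm; on the pin sit the eye (34 mm round) of the back leg, a flat bar running off to one side, and on the eye the spring washer
- pin_tip (a point): tip of the plain steel pivot pin, 56 mm above the table top: pin 10 mm in diameter, tapered over its uppermost 9 mm, rising 46 mm above the plate. Sliding the nut down it takes about 6 to 10 N all the way; the nut stays where it is left
- washer (a joint): travel of the spring washer, a steel disc 33 mm wide, 2 mm thick round the pin, on which the flange bears: 0 = free, 0.004 m = flat on the leg's eye, a firm stop. It pushes back with 1 N at first, 4 N when flat; over 25 N spoils it. Its height is not known beforehand (spacers under the leg differ): the free disc's upper face lies 14 to 26 mm above the plate, 20 to 32 mm below the pin tip
- coaster: round bamboo coaster, 94 mm wide and 6 mm thick, fixed, under the nut. Origin: centre of the underside
- organizer: two-tone plastic morning-and-evening pill organizer, 60 x 154 x 27 mm, bystander. Origin: centre of the underside
- tumbler: empty glass tumbler, 70 mm wide, 95 mm high, bystander. Origin: centre of the underside
- pillbox: plastic pillbox keychain, a lying capsule 20 mm thick and 50 mm long with a wire ring, bystander. Origin: centre of the underside
- hairclip: silver metal hair clip, 62 x 12 x 10 mm, bystander. Origin: centre of the underside
There are look-alikes about, which are no part of the job. Several things have the shape of the nut; the one meant has the colours described above. Several things have the shape of the stand; the one meant has the colours described above.

How it is judged:
On the way, in this order (a step that is already met when the one before it is completed fails the run):
1. the nut is started on the pin: its underside at least 10 mm below the pin tip, centred on the pin within 3 mm, upright within 10 degrees (horizontal distance between nut and pin_tip below 0.003 m and z of nut in the frame of pin_tip below -0.01 m and angle between nut's own z axis and vertical below 0.175 rad), for 0.1 s.
2. the nut has pressed the spring washer down at least 3 of its 4 mm (value of joint washer above 0.003 m and horizontal distance between nut and pin_tip below 0.003 m), for 0.1 s.
At the end, for the whole second after the job is handed in: the released nut sits upright (within 5 degrees) and centred (within 2 mm) on the pin, at rest at least 20 mm below the tip, and by its bite alone keeps the spring washer squeezed by at least 3 of its 4 mm (value of joint washer above 0.003 m and horizontal distance between nut and pin_tip below 0.002 m and z of nut in the frame of pin_tip below -0.02 m and angle between nut's own z axis and vertical below 0.087 rad and linear speed of nut below 0.01 m/s); the robot touches nothing.
It fails at once if the nut is forced against the spring washer with more than 25 N (contact force between nut and washer above 25 N).
It fails at once if a bystander (organizer, tumbler, pillbox, hair clip) is moved by more than 20 mm (distance of any of organizer, tumbler, pillbox, hairclip from where it was at the start of the episode above 0.02 m).
It also fails if it takes over 38 s, if anything falls off the work surface, if the arm or the gripper's body presses on something with over 40 N, if the wrist force passes 120 N, or if a joint passes its speed limit or range.

## Working session

There is one attempt and no reset: what is moved stays moved. The work goes in short steps, each a Python script; the robot and the scene stay as the last script left them, time stands still between calls to the robot, and variables do not carry over. Pictures are saved under pics/ and viewed, at most 10 in all, crops included, and the job is handed in when it is done.

```bash
mkdir -p pics; python3 - <<'E'
from rig import *
import cv2
for n in("top","side"):
    cv2.imwrite(f"pics/{n}0.png",cv2.resize(read_camera(n)[:,:,::-1],(800,600),interpolation=cv2.INTER_CUBIC))
    c=get_calibration(n);print(n,c)
print(get_t(),grasp_offset,get_ee_rot())
E
```

```text
top {'fovy': 43.51388515909671, 'cx': 276.4631107360069, 'cy': 211.99491981703454, 'k1': 0.050625569928939296, 'R': array([[-0.00362215, -0.99990906,  0.01299025],
       [-0.99275992,  0.00203601, -0.12009828],
       [ 0.12006091, -0.01333121, -0.99267702]]), 't': array([0.03456245, 0.53132672, 1.18358905])}
side {'fovy': 50.491301990511914, 'cx': 282.9700691149573, 'cy': 215.60479176730217, 'k1': -0.0711757932097514, 'R': array([[-0.88843723, -0.45899436, -0.00186282],
       [-0.29506573,  0.57423354, -0.76367012],
       [ 0.35158998, -0.67792331, -0.64560396]]), 't': array([0.46805149, 0.16960436, 1.09785257])}
0.1 0.1547 [[ 9.63291252e-01  2.68458395e-01 -2.32237405e-04]
 [ 2.68458428e-01 -9.63290030e-01  1.54615019e-03]
 [ 1.91365023e-04 -1.55173904e-03 -9.99998778e-01]]
```

View pics/top0.png

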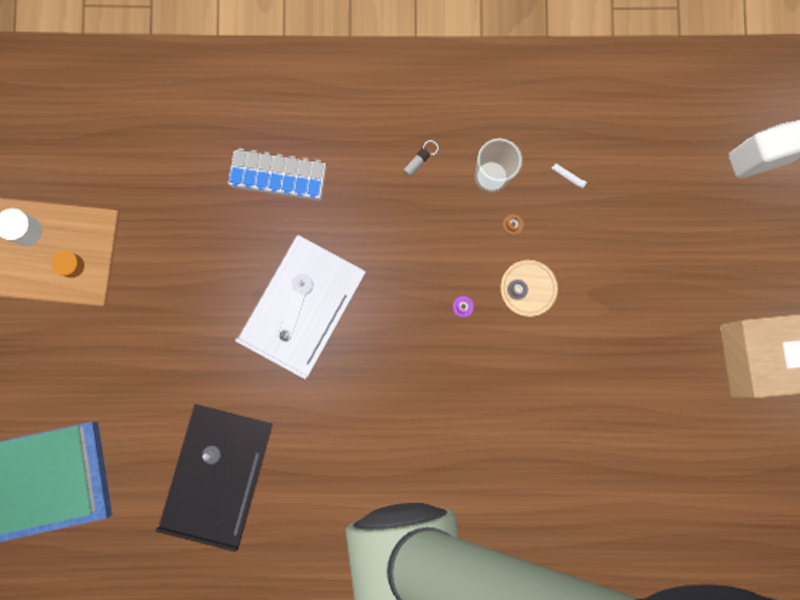

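View pics/side0.png

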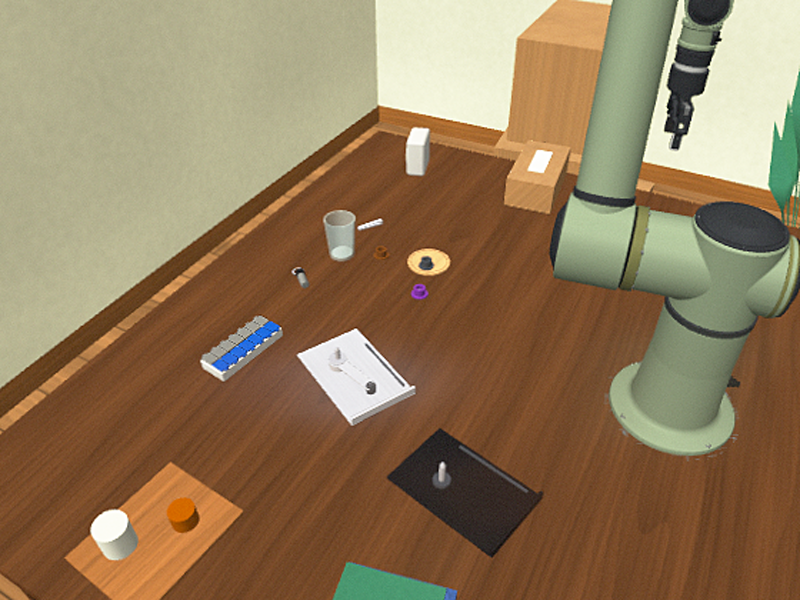

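The top view shows the nut at about (517,289) on the coaster, and the aluminium stand with its pin at about (302,283). In the side view, the nut is at (427,262) and the pin at (338,352). I'll enlarge these areas in a single montage.

```bash
cat > h.py <<'E'
import numpy as np, cv2
from rig import *
from scipy.optimize import least_squares
def proj(n,X):
    c=get_calibration(n);p=np.array(c["R"])@X+c["t"];s=p[:2]/p[2]
    f=210/np.tan(np.radians(c["fovy"]/2))
    return s*(1+c["k1"]*(s@s))*f+[c["cx"],c["cy"]]
def at_z(n,uv,z):
    r=least_squares(lambda q:proj(n,np.array([q[0],q[1],z]))-uv,[.5,0.]);return r.x
def tri(ut,us):
    r=least_squares(lambda X:np.r_[proj("top",X)-ut,proj("side",X)-us],[.5,0,.05]);return r.x,r.fun
def crop(img,u,v,w=50,h=37.5,size=(400,300)):
    # pixel (x,y) of the crop = ((orig+.5)-(u-w/2))*8-.5
    M=np.array([[8,0,-8*(u-w/2)+3.5],[0,8,-8*(v-h/2)+3.5]])
    return cv2.warpAffine(img,M,size,flags=cv2.INTER_CUBIC)
E
python3 - <<'E'
from h import *
t=read_camera("top")[:,:,::-1];s=read_camera("side")[:,:,::-1]
m=np.vstack([np.hstack([crop(t,365,202),crop(t,211,205)]),np.hstack([crop(s,299,183),crop(s,240,252)])])
cv2.imwrite("pics/m1.png",m)
E
```

```text
(no output)
```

View pics/m1.png

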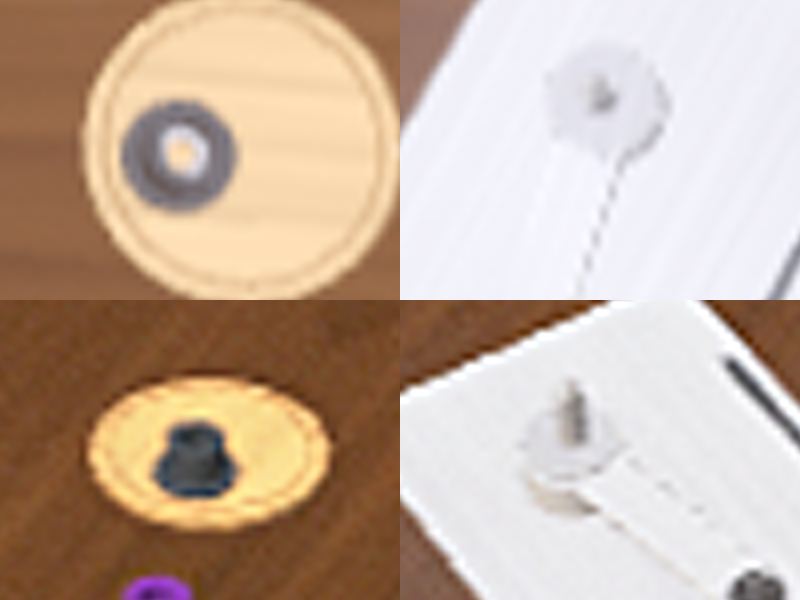

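Montage pixels as seen: the nut flange is centred at (179,156) in the top crop, with its base near (196,465) and collar rim near (196,433) in the side crop. The pin is near (600,95) in the top crop, with its tip at (572,381) in the side crop. The washer is centred at about (602,101) in the top crop and (574,442) in the side crop. Next I compute positions.

```bash
python3 - <<'E'
from h import *
np.set_printoptions(precision=4,suppress=True)
def un(p,q,u,v): # crop px->orig
    return np.array([(p-3.5)/8+u-25,(q-3.5)/8+v-18.75])
T=lambda p,q:un(p,q,365,202); TP=lambda p,q:un(p-400,q,211,205)
S=lambda p,q:un(p,q-300,299,183); SP=lambda p,q:un(p-400,q-300,240,252)
for n in("top","side"):
    c=get_calibration(n);print(n,"cam",-np.array(c["R"]).T@c["t"])
print("nut top flange",at_z("top",T(179,156),.0085),"side rim",at_z("side",S(196,433),.024),"side flange",at_z("side",S(196,475),.008))
print("nut bore rim top",at_z("top",T(184,152),.024))
print("tip side",at_z("side",SP(572,383),.056))
for p in[(597,78),(600,90),(603,98)]:print("tip top",p,at_z("top",TP(*p),.056),tri(TP(*p),SP(572,383)))
print("washer",tri(TP(602,101),SP(574,442)))
k=lambda u,v:np.array([(u+.5)*.7-.5,(v+.5)*.7-.5])
a=at_z("top",k(298,236),.01);b=at_z("top",k(364,271),.01)
as_=at_z("side",k(298,355),.01);bs=at_z("side",k(357,329),.01)
print("corners",a,b,np.linalg.norm(a-b),"side",as_,bs)
y=(a-b)/np.linalg.norm(a-b);x=np.array([y[1],-y[0]]);print("pin from plate",(a+b)/2-.07*x+.015*y,"yaw",np.arctan2(x[1],x[0]))
for z in(.022,.032):
  c=at_z("top",k(237,340),z);d=at_z("top",k(305,378),z);xx=(a+b)/2-(c+d)/2;L=np.linalg.norm(xx);xx/=L
  print("ledge",c,d,np.linalg.norm(c-d),L,np.arctan2(xx[1],xx[0]),(a+b)/2-.07*xx+.015*np.array([-xx[1],xx[0]]))
# predicted tip pixel
E
```

```text
top cam [0.3855 0.0493 1.2383]
side cam [0.0799 0.8617 0.8392]
nut top flange [ 0.5569 -0.1692] side rim [ 0.56   -0.1673] side flange [ 0.5572 -0.1621]
nut bore rim top [ 0.5559 -0.1679]
tip side [0.5626 0.1903]
tip top (597, 78) [0.5663 0.1835] (array([0.5672, 0.1842, 0.0488]), array([ 0.0358,  0.0762, -0.0935, -0.015 ]))
tip top (600, 90) [0.5629 0.1826] (array([0.5651, 0.1839, 0.0491]), array([-0.2485, -0.5298,  0.6503,  0.1037]))
tip top (603, 98) [0.5606 0.1817] (array([0.5638, 0.1835, 0.0491]), array([-0.4476, -0.9553,  1.1724,  0.1863]))
washer (array([0.5654, 0.186 , 0.0244]), array([-0.2073, -0.4431,  0.5397,  0.0853]))
corners [0.6465 0.1936] [0.5876 0.0841] 0.12431526415184015 side [0.6458 0.2015] [0.5848 0.0888]
pin from plate [0.5625 0.1852] yaw -0.49360526813397937
ledge [0.4731 0.2881] [0.4117 0.1782] 0.1259805931075329 0.19845964462756957 -0.4953326220142749 [0.5626 0.1853]
ledge [0.4724 0.2862] [0.4115 0.1771] 0.12494481048481292 0.19815865822246956 -0.48749678926169915 [0.5622 0.1849]
```

```bash
cat >> h.py <<'E'
def rot(th):
    c,s=np.cos(th),np.sin(th);return np.array([[c,s,0],[s,-c,0],[0,0,-1.]])
def st(m=""):
    print(m,"t",round(get_t(),2),"p",np.round(get_eef_pos(),4),"F",np.round(get_contact_force(),1),"gap",round(get_finger_gap(),3),"g",round(get_grasp_force(),1))
E
python3 - <<'E'
from h import *
x,y=.5575,-.168
move_pose([x,y,.25],rot(np.pi/2)); st("above")
move_gripper(.6)
line_to([x,y,.185]); st("down")
move_gripper(0,20); st("sq1")
s=read_camera("side")[:,:,::-1]
cv2.imwrite("pics/g1.png",cv2.resize(s[130:235,220:360],(800,600),interpolation=cv2.INTER_CUBIC))
E
```

```text
above t 2.24 p [ 0.5574 -0.169   0.2503] F [-0.4 -0.  -0.1] gap 1.003 g 0.0
down t 3.26 p [ 0.5577 -0.168   0.1852] F [-0.3 -0.1  0.2] gap 0.597 g 0.0
sq1 t 3.62 p [ 0.5581 -0.1683  0.1863] F [-0.8  0.   6. ] gap 0.269 g 19.7
```

View pics/g1.png

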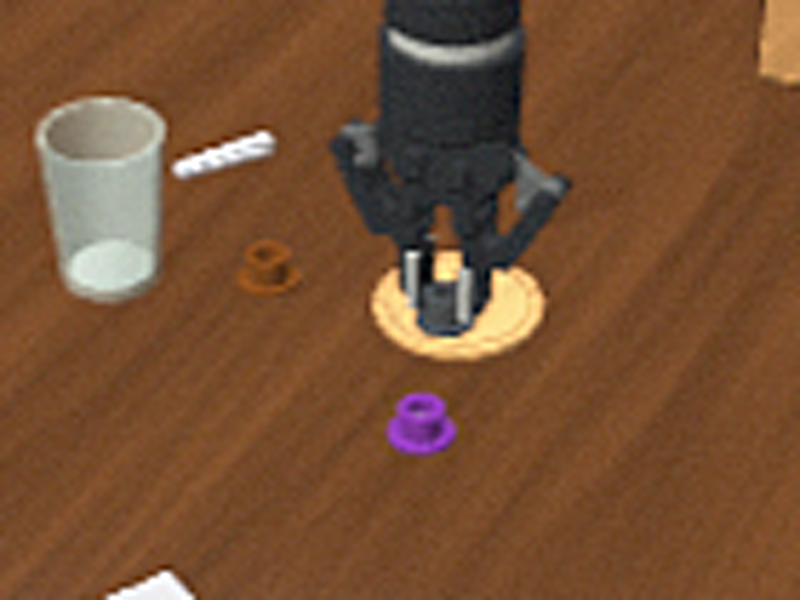

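The fingers hold the collar cleanly, with the gap at about 23 mm. Next I open, turn 90°, squeeze again to centre the other axis, and lift.

```bash
python3 - <<'E'
from h import *
x,y=.558,-.168
move_gripper(.55)
line_to([x,y,.2],speed=.2)
move_pose([x,y,.2],rot(np.pi)); st("rot")
line_to([x,y,.187])
s0=read_camera("side")
move_gripper(0,70); st("sq2")
line_to([x,y,.205]); st("up")
print(np.round(get_ee_rot(),3).tolist())
E
```

```text
rot t 5.67 p [ 0.5579 -0.168   0.1997] F [-0.7  0.   0.9] gap 0.548 g 0.0
sq2 t 6.33 p [ 0.5582 -0.1681  0.1878] F [-0.1  1.4  5.5] gap 0.241 g 68.6
up t 6.6 p [ 0.5586 -0.1683  0.2056] F [-0.3 -0.5 -0.3] gap 0.246 g 68.6
[[-1.0, 0.0, 0.002], [0.0, 1.0, -0.001], [-0.002, -0.001, -1.0]]
```

```bash
python3 - <<'E'
from h import *
line_to([.5585,-.168,.26],speed=.25)
move_pose([.563,.1855,.26],rot(np.pi))
line_to([.563,.1855,.245]);dwell(.2); st("over pin")
s=read_camera("side")[:,:,::-1];t=read_camera("top")[:,:,::-1]
m=np.hstack([crop(s,240,245,w=50,h=75,size=(400,600)),crop(t,211,205,w=50,h=75,size=(400,600))])
cv2.imwrite("pics/o1.png",m)
E
```

```text
over pin t 8.74 p [0.5634 0.1851 0.2455] F [ 0.5  0.6 -0.6] gap 0.244 g 68.6
```

View pics/o1.png

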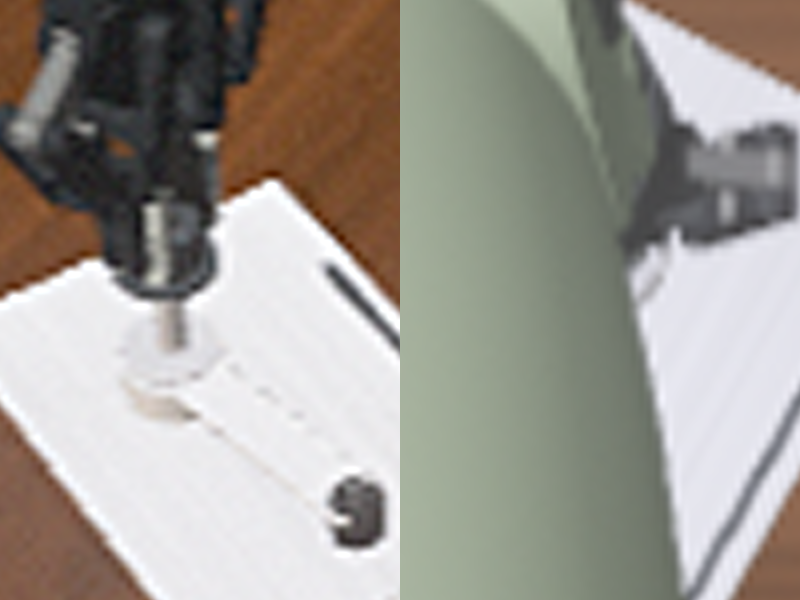

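In the side view the flange spans about x 104–218 (centre near 162) and the pin axis is at about 172, so the nut is off to the left by roughly 3 mm. The arm hides the pin from the top camera. I'll raise the nut to expose the tip and look closer.

```bash
python3 - <<'E'
from h import *
line_to([.563,.1855,.275]);dwell(.2); st("raised")
s=read_camera("side")[:,:,::-1]
u0,v0=210,205
print(u0,v0)
cv2.imwrite("pics/o2.png",cv2.resize(s[v0:v0+45,u0:u0+60],(780,585),interpolation=cv2.INTER_CUBIC))
p=get_eef_pos();np.set_printoptions(precision=2,suppress=True)
z=p[2]-.181
f=lambda X:(proj("side",np.array(X))-[u0,v0]+.5)*13-.5
print("flange bottom centre",f([p[0],p[1],z]),"tip if under",f([p[0],p[1],.056]))
a=np.linspace(0,2*np.pi,200);q=np.array([f([p[0]+.017*np.cos(t),p[1]+.017*np.sin(t),z]) for t in a]);print("flange",q.min(0),q.max(0))
for d in([.001,0,0],[0,.001,0],[0,0,.001]):print(f(np.array([p[0],p[1],.056])+d)-f([p[0],p[1],.056]))
E
```

```text
raised t 9.39 p [0.5625 0.1854 0.274 ] F [-0.8  0.3 -1.1] gap 0.243 g 68.6
210 205
flange bottom centre [344.55 347.19] tip if under [357.86 487.28]
flange [255.76 288.31] [433.24 407.46]
[-4.34 -1.61]
[-2.69  3.13]
[-0.35 -3.7 ]
```

View pics/o2.png

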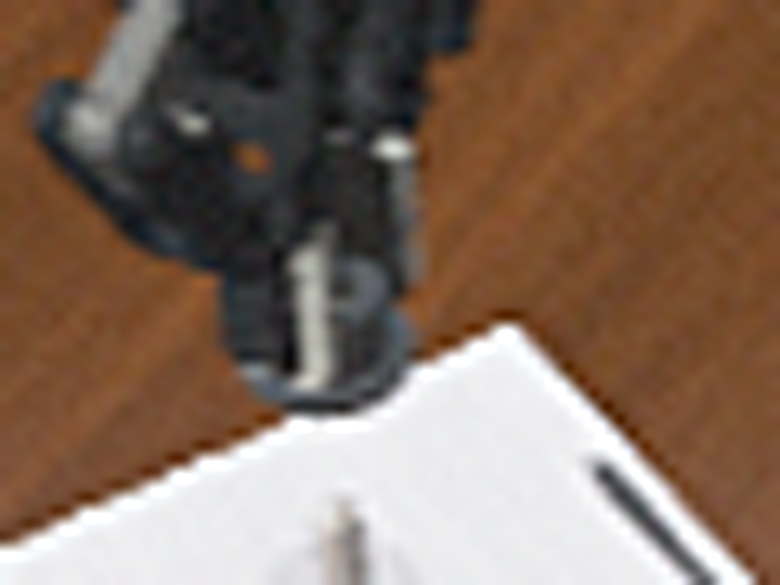

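Pixels in this view: the flange spans x 237–414 with its bottom at y 412, and the pin tip is at about (344,499). Relative to the nut's projected position, the pin lies about (-1.7, +0.8) mm away. I'll shift by that, then descend slowly while reading the force.

```bash
python3 - <<'E'
from h import *
x,y=.5611,.1862
line_to([x,y,.241],speed=.1);st()
for z in np.arange(.239,.2255,-.0015):
    line_to([x,y,z],speed=.03)
    F=get_contact_force();p=get_eef_pos()
    print(round(get_t(),2),np.round(p,4),np.round(F,1),np.round(get_wrist_torque(),2))
    if F[2]>14 or np.hypot(F[0],F[1])>8:break
E
```

```text
t 9.93 p [0.561  0.1862 0.2406] F [ 0.5 -0.1 -0.6] gap 0.248 g 68.6
10.18 [0.5614 0.1863 0.2395] [-0.5  0.7 -1. ] [ 0.05 -0.02  0.01]
10.43 [0.5611 0.1862 0.2376] [-1.2  0.5 -0.5] [ 0.04  0.   -0.03]
10.68 [0.561  0.1862 0.2359] [ 0.7  0.8 -0.4] [-0.01  0.02 -0.01]
10.93 [0.561  0.1862 0.2344] [-0.4 -0.  -0. ] [ 0.02  0.03 -0.01]
11.18 [0.5612 0.1862 0.233 ] [ 0.5  0.2 -0.5] [ 0.   -0.04  0.04]
11.43 [0.5615 0.1862 0.2317] [ 1.  -0.   0.3] [-0.07 -0.36 -0.01]
11.68 [0.5619 0.1861 0.2303] [ 4.7 -0.5 -0.3] [-0.13 -0.92 -0.  ]
11.93 [0.5621 0.1861 0.2288] [ 4.3 -0.7 -0.1] [-0.23 -1.24 -0.  ]
12.18 [0.5621 0.1861 0.2273] [ 5.7 -1.1  0.7] [-0.28 -1.27 -0.04]
```

The pin entered the mouth. The side load of +5 N in x means the pin is slightly further along +x, so I'll correct for that while continuing down.

```bash
python3 - <<'E'
from h import *
x,y,z=.5622,.1860,.2273
for z in np.arange(.227,.2165,-.0012):
    line_to([x,y,z],speed=.02)
    F=get_contact_force();p=get_eef_pos()
    print(round(get_t(),2),np.round(p,4),np.round(F,1),np.round(get_wrist_torque(),2),round(x,4),round(y,4))
    if F[2]>16 or np.hypot(F[0],F[1])>10:break
    x+=np.clip(F[0]/12e3,-.0004,.0004);y+=np.clip(F[1]/12e3,-.0004,.0004)
print(x,y,z)
E
```

```text
12.43 [0.5625 0.186  0.2271] [ 4.7 -0.2  0.7] [-0.13 -1.04  0.05] 0.5622 0.186
12.68 [0.5628 0.186  0.2254] [ 4.9 -0.8 -1.6] [-0.1  -1.29 -0.02] 0.5626 0.186
12.93 [0.563  0.1859 0.2243] [ 5.3  0.  -0.2] [-0.14 -1.1   0.  ] 0.563 0.1859
13.18 [0.5632 0.186  0.2233] [ 3.2 -0.4  3. ] [-0.11 -0.7  -0.06] 0.5634 0.1859
13.43 [0.5633 0.1859 0.2222] [1.5 0.6 3.5] [-0.06 -0.48  0.04] 0.5637 0.1859
13.68 [0.5634 0.186  0.221 ] [ 1.2 -0.7  4.2] [-0.06 -0.28 -0.05] 0.5638 0.1859
13.93 [0.5635 0.1859 0.2198] [1.1 0.1 3.6] [ 0.01 -0.16  0.01] 0.5639 0.1859
14.18 [0.5636 0.186  0.2185] [1.  0.  4.6] [-0.03 -0.1  -0.04] 0.564 0.1859
14.43 [0.5637 0.1859 0.2172] [-0.1 -0.5  4.7] [ 0.02 -0.    0.08] 0.5641 0.1859
0.5640624093721913 0.1858361593731985 0.21739999999999995
```

```bash
python3 - <<'E'
from h import *
x,y=.5640,.1859
for z in np.arange(.2168,.1975,-.0007):
    line_to([x,y,z],speed=.02)
    F=np.mean([get_contact_force() for _ in range(3)],0);p=get_eef_pos()
    print(round(get_t(),2),round(z,4),np.round(p,4),np.round(F,1),round(get_finger_gap(),3))
    if F[2]>13 or np.hypot(F[0],F[1])>10:break
    x+=np.clip(F[0]/12e3,-.0003,.0003);y+=np.clip(F[1]/12e3,-.0003,.0003)
    if get_t()>22:break
print(x,y,z)
s=read_camera("side")[:,:,::-1]
cv2.imwrite("pics/p1.png",cv2.resize(s[220:265,210:270],(780,585),interpolation=cv2.INTER_CUBIC))
E
```

```text
14.68 0.2168 [0.5637 0.1859 0.2167] [0.7 0.5 5. ] 0.245
14.93 0.2161 [0.5637 0.1859 0.216 ] [0.1 0.1 5.7] 0.241
15.18 0.2154 [0.5637 0.1859 0.2154] [0.1 0.  5.2] 0.238
15.43 0.2147 [0.5637 0.186  0.2147] [-0.4  0.4  4.3] 0.247
15.68 0.214 [0.5637 0.186  0.214 ] [-1.  -0.3  4.2] 0.244
15.93 0.2133 [0.5637 0.186  0.2133] [ 0.7 -0.   5. ] 0.245
16.18 0.2126 [0.5637 0.186  0.2125] [-0.8 -1.   5.6] 0.244
16.43 0.2119 [0.5637 0.1859 0.2119] [ 0.1 -0.3  5.6] 0.243
16.68 0.2112 [0.5637 0.1859 0.2112] [-0.8  0.3  6.5] 0.241
16.93 0.2105 [0.5636 0.1859 0.2106] [ 0.1 -0.3  6. ] 0.245
17.18 0.2098 [0.5637 0.1859 0.21  ] [-0.6  0.5  7.3] 0.242
17.43 0.2091 [0.5636 0.1859 0.2093] [0.3 0.2 7.3] 0.243
17.68 0.2084 [0.5637 0.1859 0.2087] [-1.2 -1.4  6.6] 0.245
17.93 0.2077 [0.5636 0.1859 0.2081] [-0.7  0.2  7.9] 0.245
18.18 0.207 [0.5636 0.1859 0.2075] [-0.7 -0.1  8.8] 0.242
18.43 0.2063 [0.5636 0.1859 0.2071] [-1.4 -0.2 11.3] 0.244
18.68 0.2056 [0.5635 0.1859 0.207 ] [-2.  -0.4 15.2] 0.248
0.5635664303937973 0.18577688869511105 0.2055999999999999
```

View pics/p1.png

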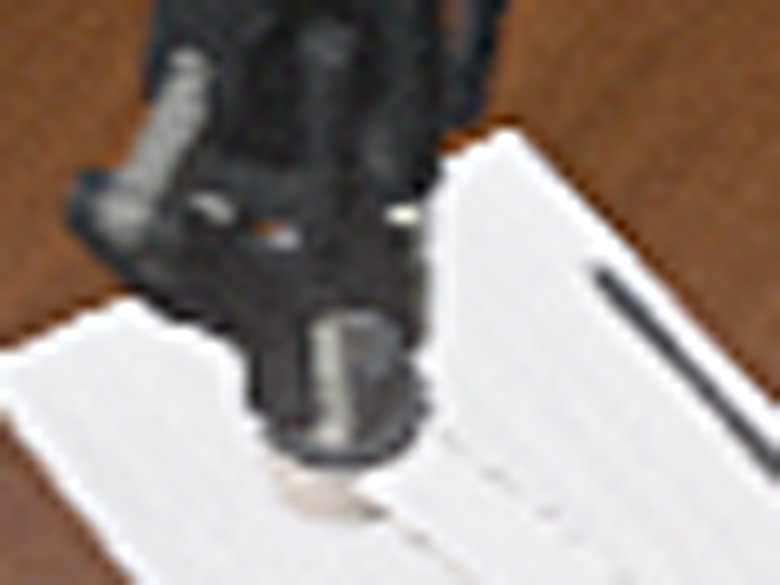

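The tool stalled at TCP z 0.207 with the force climbing to 15 N, 4 mm after the spring first resisted, so this is the firm stop. The picture shows the nut upright with its flange down on the washer and eye. I'll ease off the load, release and retreat.

```bash
python3 - <<'E'
from h import *
x,y=.5636,.1859
line_to([x,y,.2066],speed=.02);st("eased")
move_gripper(.5);st("open")
line_to([x,y,.29],speed=.12);st("up")
move_pose([.40,.0,.38],rot(np.pi));dwell(.3);st("away")
s=read_camera("side")[:,:,::-1];t=read_camera("top")[:,:,::-1]
cv2.imwrite("pics/f1.png",np.hstack([crop(s,240,248,w=50,h=75,size=(400,600)),crop(t,211,205,w=50,h=75,size=(400,600))]))
E
```

```text
eased t 18.98 p [0.5635 0.1859 0.2072] F [-0.1 -0.5  9.4] gap 0.244 g 69.8
open t 19.32 p [0.563  0.1858 0.2058] F [ 0.3  0.1 -0. ] gap 0.504 g 0.0
up t 20.17 p [0.5632 0.1858 0.2894] F [ 0.3  0.4 -0.3] gap 0.497 g 0.0
away t 21.49 p [4.004e-01 4.000e-04 3.796e-01] F [ 0.5  0.5 -0.1] gap 0.501 g 0.0
```

View pics/f1.png

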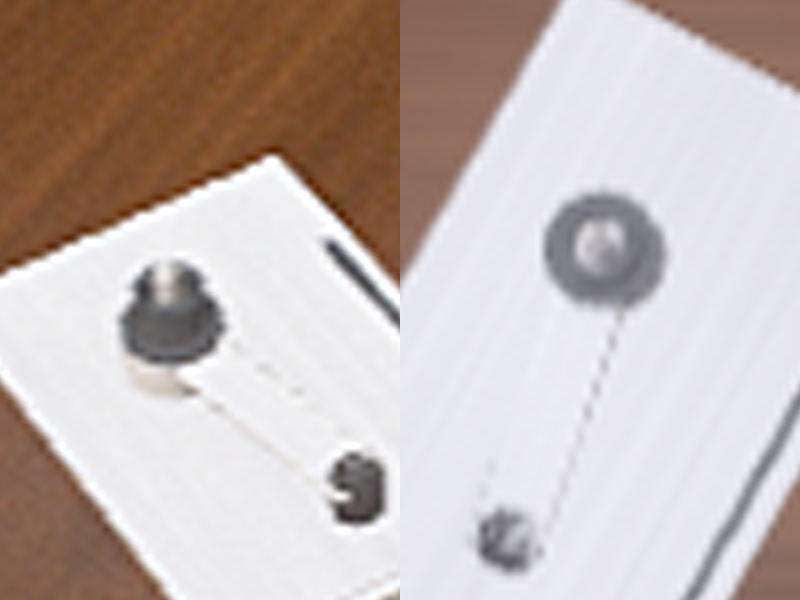

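The nut sits upright and centred on the pin, at about (172,320) in the side crop and (604,250) in the top crop, with the gripper clear.

```bash
python3 -c "
from rig import *
print(close_job())"
```

```text
the job is handed in; nothing more can be done
None
```

I pressed the nut down the pin to the firm stop (about 15 N measured at the wrist), released it and handed the job in at about 21.5 s; it sat upright and centred in the last pictures, and the verdict was not shown to me.

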